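# Find the rocking corner of the levelling board and press its shim flat

## Robot

A 6-joint arm with a two-finger parallel gripper is mounted at the origin on the work surface. World frame = base frame: x ahead of the robot, y to its left, z up, the work surface at z = 0. Lengths are in m, angles in rad, forces in N, time in s.
With the tool pointing down it reaches from about 0.35 to 0.775 m from the base axis. Payload 5.5 kg.
Tool frame: the origin (TCP) lies on the centre line of the jaws, within the pads' length; the fingertips stand 11 mm ahead of it and the grasp point (between the pads) lies 8 mm behind it (env.tip_reach is the distance from the TCP to the fingertips, in m); z points along the fingers, x is the direction in which the jaws open and shut, and the axes are right-handed (so a half turn about z gives the same grasp; the last joint's range is limited). The gripper opens to 85 mm and grips with 20 to 120 N. Pads are 22 mm wide; open, the fingers measure 114 mm over their backs; the gripper's body (76 mm by 85 mm) begins 54 mm behind the grasp point. The pads swing forward as they close: fully open they stand 13 mm farther back than shut.
Start: joints at [-1.44, 0.313, 0.046, 1.304, 0, 1.431], TCP at [0.154, -0.554, 0.242] pointing down, gripper open.
Joint ranges: [-2.76, 2.76], [-0.86, 1.69], [-1.03, 1.26], [-2.2, 2.34], [-1.47, 1.5], [-3.14, 3.14]. Speed limits (rad/s): [2.57, 2.57, 3.14, 3.14, 3.14, 3.14].

## Interface

Orientations are given as a unit quaternion [w, x, y, z].
In Python, from workcell import env gives the robot as it stands.
- The arm moves only by the tool carry_out, never from a script. Its argument "moves" is one flat list of numbers, 7 for each row, row after row: the gripper command: -1 is shut, 1 is fully open, values between are in proportion, then the shift along the tool's x, y, z in m, then the turn, a rotation vector about the tool's x, y, z in degrees. A call has exactly 5 rows; each row shifts and turns the pose as measured when the row begins, along the tool's axes as they then stand; what a row does not reach is not made up. A row lasts 1/8 s, in which the tool goes at most 62.5 mm and 10.7 degrees, less where a joint would pass 70% of its speed; a pose out of reach is approached as far as the arm can. A call is refused whole if a number of a shift passes 0.0625 or a number of a turn 10.7, either way. A call with a gripper value outside its range is refused whole. The fingers move at their own pace and stop on an object; "squeeze" is the grip in N (left out, the last holds). Time passes only in rows, so rows that do not move let the fingers close, or fill a call up. It gives the time, the measured TCP pose, the force and the opening at its end, in the units of the state.
- env.get_state(): the state, without advancing time (a new reading comes with each control period).
- env.read_camera(name): name is "side" or "top"; returns the picture (480x640x3 uint8, red, green, blue); there is no depth.
- env.calibration(name): a dict with "camera_matrix" (3x3 intrinsics, pixels), "rvec" (rotation vector, rad) and "tvec" (3), from world to camera coordinates, as OpenCV has them. Camera axes: x right, y down, z forward; pixel columns grow to the right and rows downward; lengths in m; the calibration is good to about 2 mm. A picture is of the moment at which its call begins. calibration takes no time and is no camera call.
- env.hand_in(): hands the job in, once; it reports no verdict.
The state is a dict: "clock": time; "joint_pos": joint angles; "qvel": joint speeds; "tau": joint torques, N m; "tcp_pos": TCP position; "orientation": TCP orientation; "wrist_force": force on the tool from outside, world axes, zero at the start; "ft_torque": the same for the moment, N m; "finger_gap": finger opening in m.
Only numpy, scipy, OpenCV 4.12 (cv2) and the standard library are available. Lean on these libraries where they do the work, as an engineer would, in place of code of your own. Each camera call takes 0.05 s, during which the arm holds its last target. There are 200 camera calls.

## Task

The levelling board under the mended bowl rocks: one of its four corners gives way when pressed and stays down. Press down on the corners one after another to find it, then press flat the brass shim tab beside that corner, all the way to its stop, so that the board stands level again. Press only that one shim, push with the fingertips without lifting or shifting the board, and leave the other things where they are.

Things in the scene. Friction and masses are not known exactly. Their poses are not given: they have to be found in the camera images.
- base: Grey steel slab, 240 x 320 x 12 mm (x, y, z), fixed to the table. Origin: centre of its underside, on the table; x runs from the robot's side to the far side, y to the left. It carries a brass rocker shim beside each corner of the board, and four round rubber pads (24 mm across, tops 20 mm above the table) under its legs. One pad, not told and not to be seen, gives way.
- board: Plywood board, 170 x 170 x 10 mm, 1 kg, standing loose on four ball-ended legs at its corners; a terracotta bowl (80 mm across, 38 mm tall) is stuck on its middle. Origin: its centre at the level of the leg ends, 20 mm above the table; axes as the base. Top 60 mm, underside 50 mm above the table when level. When one corner sinks the opposite one rises as much.
- corner0 (a point): Where to press the near-left corner: on the board's top above the leg, 68 mm from its middle in x and y, marked by a 20 mm steel disc. A sound corner does not move when pressed; the bad one resists with 4 to 6 N, sinks 6 mm (from 60 to 54 mm above the table) and stays down when let go. 10 to 15 N is a good test press.
- corner1 (a point): Where to press the near-right corner: on the board's top above the leg, 68 mm from its middle in x and y, marked by a 20 mm steel disc. A sound corner does not move when pressed; the bad one resists with 4 to 6 N, sinks 6 mm (from 60 to 54 mm above the table) and stays down when let go. 10 to 15 N is a good test press.
- corner2 (a point): Where to press the far-left corner: on the board's top above the leg, 68 mm from its middle in x and y, marked by a 20 mm steel disc. A sound corner does not move when pressed; the bad one resists with 4 to 6 N, sinks 6 mm (from 60 to 54 mm above the table) and stays down when let go. 10 to 15 N is a good test press.
- corner3 (a point): Where to press the far-right corner: on the board's top above the leg, 68 mm from its middle in x and y, marked by a 20 mm steel disc. A sound corner does not move when pressed; the bad one resists with 4 to 6 N, sinks 6 mm (from 60 to 54 mm above the table) and stays down when let go. 10 to 15 N is a good test press.
- shim0 (a joint): Hinge of the brass rocker shim of the near-left corner (beside corner0): 0 = tab up (start), 0.28 rad = tab flat, its stop. It needs 4 to 6 N at the tab's middle and stays where it is left. Going flat, its inner end rises under the board and lifts that corner level again if it has sunk.
- tab0 (a point): Where to press shim0: middle of the top of its tab, a brass plate 30 mm (x) by 40 mm (y), 5 mm thick, beyond the board's left edge, 50 mm to the near side of the base's middle and 126 mm from it in y. Up, it slopes 0.28 rad, rising away from the board, and this point is 48 mm above the table; flat, 39 mm, and under 2 mm off sideways.
- shim1 (a joint): Hinge of the brass rocker shim of the near-right corner (beside corner1): 0 = tab up (start), 0.28 rad = tab flat, its stop. It needs 4 to 6 N at the tab's middle and stays where it is left. Going flat, its inner end rises under the board and lifts that corner level again if it has sunk.
- tab1 (a point): Where to press shim1: middle of the top of its tab, a brass plate 30 mm (x) by 40 mm (y), 5 mm thick, beyond the board's right edge, 50 mm to the near side of the base's middle and 126 mm from it in y. Up, it slopes 0.28 rad, rising away from the board, and this point is 48 mm above the table; flat, 39 mm, and under 2 mm off sideways.
- shim2 (a joint): Hinge of the brass rocker shim of the far-left corner (beside corner2): 0 = tab up (start), 0.28 rad = tab flat, its stop. It needs 4 to 6 N at the tab's middle and stays where it is left. Going flat, its inner end rises under the board and lifts that corner level again if it has sunk.
- tab2 (a point): Where to press shim2: middle of the top of its tab, a brass plate 30 mm (x) by 40 mm (y), 5 mm thick, beyond the board's left edge, 50 mm to the far side of the base's middle and 126 mm from it in y. Up, it slopes 0.28 rad, rising away from the board, and this point is 48 mm above the table; flat, 39 mm, and under 2 mm off sideways.
- shim3 (a joint): Hinge of the brass rocker shim of the far-right corner (beside corner3): 0 = tab up (start), 0.28 rad = tab flat, its stop. It needs 4 to 6 N at the tab's middle and stays where it is left. Going flat, its inner end rises under the board and lifts that corner level again if it has sunk.
- tab3 (a point): Where to press shim3: middle of the top of its tab, a brass plate 30 mm (x) by 40 mm (y), 5 mm thick, beyond the board's right edge, 50 mm to the far side of the base's middle and 126 mm from it in y. Up, it slopes 0.28 rad, rising away from the board, and this point is 48 mm above the table; flat, 39 mm, and under 2 mm off sideways.
- vial_left: Amber glass vial, 22 mm across, 42 mm tall, standing on the base between the two left tabs. Leave alone. Origin: centre of its underside.
- wax_block: White block of wax, 22 x 30 x 20 mm, on the base between the two right tabs. Leave alone. Origin: centre of its underside.
- sherd_a: Flat terracotta sherd, 72 mm across, 9 mm thick, on the table on the near side of the base. Leave alone. Origin: centre of its underside.
- sherd_b: Flat black sherd, 56 mm across, 8 mm thick, on the table on the near side of the base. Leave alone. Origin: centre of its underside.
- sherd_c: Flat brown sherd, 84 mm across, 10 mm thick, on the table on the far side of the base. Leave alone. Origin: centre of its underside.
- brush: Brush with a wooden handle, 170 mm long, lying on the table to the left. Leave alone. Origin: on its length, at table height.
- mixing_bowl: Blue plastic mixing bowl, 90 mm across, 45 mm tall, on the table to the right. Leave alone. Origin: centre of its underside.

How it is judged:
On the way, in this order (a step that is already met when the one before it is completed fails the run):
1. a corner of the board has been pressed and has given way (down by 3 mm or more) (z of any of corner0, corner1, corner2, corner3 in the frame of base below 0.057 m), for 0.1 s.
2. one shim is flat (0.25 rad or more), the other three are still up, and the board is level again (((value of joint shim0 above 0.25 rad and value of joint each of shim1, shim2, shim3 below 0.08 rad) or (value of joint shim1 above 0.25 rad and value of joint each of shim0, shim2, shim3 below 0.08 rad) or (value of joint shim2 above 0.25 rad and value of joint each of shim0, shim1, shim3 below 0.08 rad) or (value of joint shim3 above 0.25 rad and value of joint each of shim0, shim1, shim2 below 0.08 rad)) and z of corner0 in the frame of base between 0.0575 and 0.0625 m and z of corner1 in the frame of base between 0.0575 and 0.0625 m and z of corner2 in the frame of base between 0.0575 and 0.0625 m and z of corner3 in the frame of base between 0.0575 and 0.0625 m), for 0.2 s.
At the end, for the whole second after the job is handed in: Exactly one shim is flat (0.25 rad or more) and the other three are up (under 0.08 rad); all four corners of the board are 57.5 to 62.5 mm above the table (nominal 60 mm), and the board is at rest (all of step 2 and angle between board's own z axis and vertical below 0.03 rad and linear speed of board below 0.02 m/s); the robot touches nothing.
It fails at once if two shims pressed: more than one shim turned by over 0.08 rad (value of joint each of shim1, shim0 above 0.08 rad or value of joint each of shim2, shim0 above 0.08 rad or value of joint each of shim2, shim1 above 0.08 rad or value of joint each of shim3, shim0 above 0.08 rad or value of joint each of shim3, shim1 above 0.08 rad or value of joint each of shim3, shim2 above 0.08 rad).
It fails at once if the board lifted by more than 10 mm (z of board in the frame of base above 0.03 m).
It fails at once if the board shifted by more than 15 mm (distance of board from where it was at the start of the episode above 0.015 m).
It fails at once if a bystander moved by more than 25 mm (distance of any of vial_left, wax_block, sherd_a, sherd_b, sherd_c, brush, mixing_bowl from where it was at the start of the episode above 0.025 m).
It also fails if it takes over 45 s, if anything falls off the work surface, if the arm or the gripper's body presses on something with over 40 N, if the wrist force passes 120 N, or if a joint passes its speed limit or range.

## Working session

There is one attempt and no reset: what is moved stays moved. The work goes in short steps, Python scripts to look and compute and a tool call to move; the robot and the scene stay as the last step left them, time stands still between calls to the robot, and variables do not carry over. Pictures are saved under pics/ and viewed, about 8 in all and at most 12, crops included, and the job is handed in when it is done.

Besides the shell and the picture viewer there is one more tool, called after ">>>" by a JSON object that holds its "name" and its "arguments", one argument or row to a line. carry_out: Moves the arm, as the interface text tells. Its arguments: {"type":"object","properties":{"moves":{"type":"array"},"squeeze":{"type":"number"}},"required":["moves"]}

```bash
mkdir -p pics; cat > h.py <<'E'
import numpy as np,cv2
from workcell import env
def cal(n):
    c=env.calibration(n);K=np.array(c["camera_matrix"],float);R=cv2.Rodrigues(np.array(c["rvec"],float))[0];return K,R,np.array(c["tvec"],float).ravel()
def ray(n,u,v,z):
    K,R,t=cal(n);d=R.T@np.linalg.inv(K)@[u,v,1];o=-R.T@t;return o+d*(z-o[2])/d[2]
def proj(n,p):
    K,R,t=cal(n);q=K@(R@np.asarray(p,float)+t);return q[:2]/q[2]
def snap(n,f,crop=None,s=1):
    im=np.array(env.read_camera(n))[:,:,::-1]
    if crop: a,b,c,d=crop;im=im[b:d,a:c]
    cv2.imwrite("pics/"+f,cv2.resize(im,None,fx=s,fy=s,interpolation=cv2.INTER_CUBIC))
E
python3 - <<'E'
from h import *
snap("top","t1.png");snap("side","s1.png")
s=env.get_state();print({k:np.round(v,3) for k,v in s.items()},env.tip_reach)
E
```

```text
{'clock': np.float64(0.1), 'joint_pos': array([-1.44 ,  0.314,  0.045,  1.304, -0.   ,  1.431]), 'qvel': array([-0.   , -0.002,  0.002, -0.   ,  0.002,  0.001]), 'tau': array([ 3.0000e-03, -4.8172e+01,  2.9925e+01,  1.3000e-02, -0.0000e+00,
        0.0000e+00]), 'tcp_pos': array([ 0.154, -0.554,  0.241]), 'orientation': array([-0.001,  0.796, -0.605, -0.001]), 'wrist_force': array([-0.711,  0.924, -0.592]), 'ft_torque': array([0.006, 0.005, 0.04 ]), 'finger_gap': np.float64(0.086)} 0.011
```

View pics/t1.png

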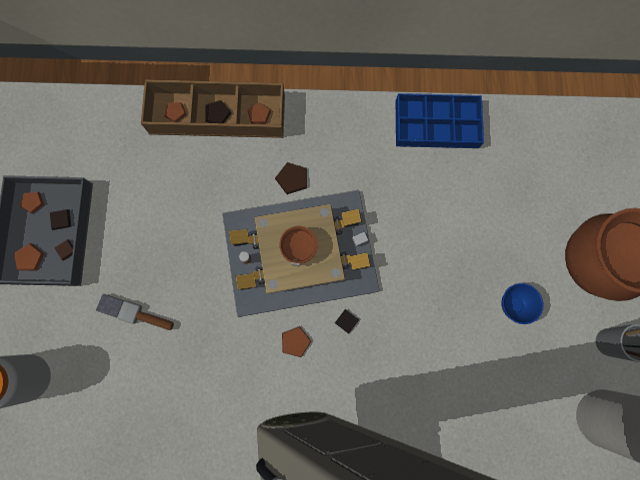

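View pics/s1.png

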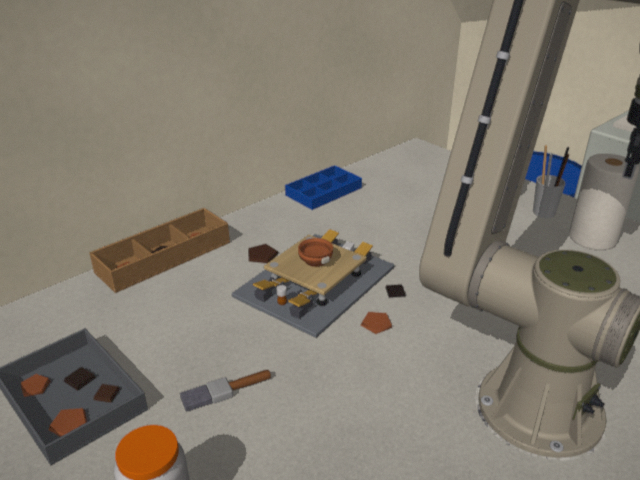

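The top view shows the base centred near (301,253), turned about 9°. The board's discs are faint at about (258,220), (326,210), (340,277) and (271,287). I'll take one enlarged crop to read them.

```bash
python3 - <<'E'
from h import *
snap("top","t2.png",(210,180,395,325),4)
for p in [(222,213),(362,190),(382,291),(239,316)]: print(ray("top",*p,0.012).round(4))
E
```

```text
[0.6518 0.2221 0.012 ]
[ 0.7144 -0.0988  0.012 ]
[ 0.4809 -0.1442  0.012 ]
[0.4194 0.171  0.012 ]
```

View pics/t2.png

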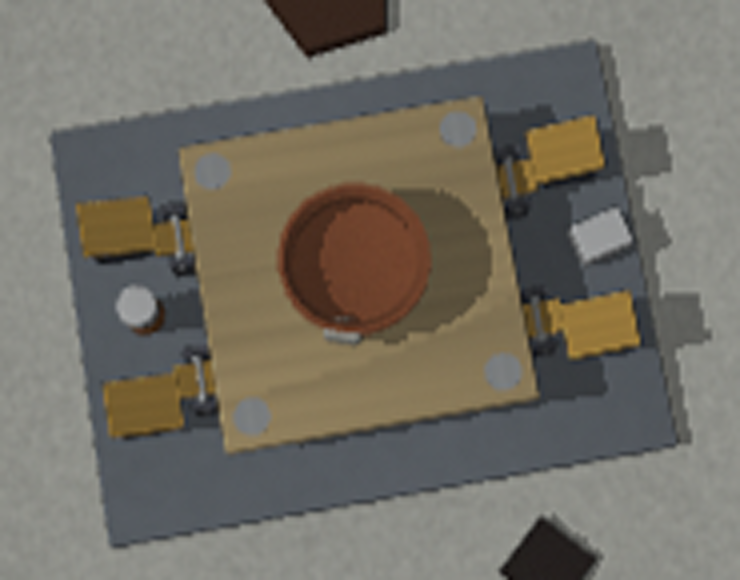

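The crop shows the discs at FL (212,170), FR (458,129), NR (503,371) and NL (252,415). The tab middles are at FL (115,227), NL (145,406), FR (565,149) and NR (602,324).

```bash
python3 - <<'E'
from h import *
D={2:(212,170),3:(458,129),1:(503,371),0:(252,415)};T={2:(115,227),0:(145,406),3:(565,149),1:(602,324)}
px=lambda p:((p[0]+.5)/4-.5+210,(p[1]+.5)/4-.5+180)
d={k:ray("top",*px(v),.06) for k,v in D.items()};t={k:ray("top",*px(v),.048) for k,v in T.items()}
src=[];dst=[]
sg={0:(-1,1),1:(-1,-1),2:(1,1),3:(1,-1)}
for k in range(4):
    src+=[(sg[k][0]*.068,sg[k][1]*.068),(sg[k][0]*.05,sg[k][1]*.126)];dst+=[d[k][:2],t[k][:2]]
src=np.array(src);dst=np.array(dst)
H=(src-src.mean(0)).T@(dst-dst.mean(0));U,S,V=np.linalg.svd(H);R=(U@V).T;c=dst.mean(0)
fit=src@R.T+c
print("c",c,"yaw",np.degrees(np.arctan2(R[1,0],R[0,0])));print((1e3*(dst-fit)).round(1))
for k in range(4): print(k,"corner",fit[2*k].round(4),"tab",fit[2*k+1].round(4), np.hypot(*fit[2*k+1]).round(3))
s=env.get_state();from scipy.spatial.transform import Rotation as Ro
q=s["orientation"];M=Ro.from_quat(np.r_[q[1:],q[0]]).as_matrix();print(M.round(3))
E
```

```text
c [0.56708826 0.04210523] yaw 11.447447197170215
[[ 0.9  0.3]
 [-0.4 -1.3]
 [ 0.3  0.4]
 [-0.4 -0.4]
 [ 0.8  0.3]
 [-0.4  0.1]
 [ 0.  -0. ]
 [-0.8  0.7]]
0 corner [0.4869 0.0953] tab [0.4931 0.1557] 0.517
1 corner [ 0.5139 -0.038 ] tab [ 0.5431 -0.0913] 0.551
2 corner [0.6202 0.1222] tab [0.5911 0.1755] 0.617
3 corner [ 0.6472 -0.011 ] tab [ 0.6411 -0.0715] 0.645
[[ 0.267 -0.964 -0.   ]
 [-0.964 -0.267  0.001]
 [-0.001 -0.    -1.   ]]
```

```bash
cat >> h.py <<'E'
from scipy.spatial.transform import Rotation as Ro
def go(tgt,yaw=11.4,step=.055):
    s=env.get_state();q=s["orientation"];M=Ro.from_quat(np.r_[q[1:],q[0]]);p=np.array(s["tcp_pos"]);tgt=np.array(tgt)
    c,n=np.cos(np.radians(yaw)),np.sin(np.radians(yaw))
    G=Ro.from_matrix(np.array([[c,n,0],[n,-c,0],[0,0,-1]]))
    print("clock",s["clock"],"p",p.round(4),"F",np.round(s["wrist_force"],1),"j",np.round(s["joint_pos"],2))
    for _ in range(25):
        r=(M.inv()*G).as_rotvec(True);d=M.inv().apply(tgt-p)
        if np.linalg.norm(d)<3e-4 and np.linalg.norm(r)<.3:break
        r*=min(1,10/max(np.linalg.norm(r),1e-9));d*=min(1,step/max(np.linalg.norm(d),1e-9))
        d=d.round(4);r=r.round(1);print([*d.tolist(),*r.tolist()]);p=p+M.apply(d);M=M*Ro.from_rotvec(r,True)
E
python3 -c "
from h import *
go([.5139,-.038,.2])"
```

```text
clock 0.15 p [ 0.1537 -0.5537  0.2416] F [ 1.1  0.  -0.9] j [-1.44  0.31  0.05  1.3  -0.    1.43]
[-0.0349, -0.0423, 0.0037, -0.0, 0.0, -10.0]
[-0.0271, -0.0477, 0.0037, -0.0, 0.0, -10.0]
[-0.0184, -0.0517, 0.0037, -0.0, 0.0, -10.0]
[-0.0091, -0.0541, 0.0037, -0.0, 0.0, -10.0]
[0.0004, -0.0549, 0.0037, -0.0, 0.0, -10.0]
[0.01, -0.054, 0.0037, -0.0, 0.0, -10.0]
[0.0192, -0.0514, 0.0037, -0.0, 0.0, -10.0]
[0.0278, -0.0473, 0.0037, -0.1, 0.0, -10.0]
[0.0356, -0.0418, 0.0036, 0.0, 0.0, -5.9]
[0.0397, -0.0379, 0.0036, 0.0, 0.0, 0.0]
[0.0397, -0.0379, 0.0036, 0.0, 0.0, 0.0]
[0.0183, -0.0174, 0.0016, 0.0, 0.0, 0.0]
```

>>> {"name": "carry_out", "arguments": {
  "moves": [-1,-0.035,-0.042,0.004,0,0,-10,-1,-0.027,-0.048,0.004,0,0,-10,-1,-0.018,-0.052,0.004,0,0,-10,-1,-0.009,-0.054,0.004,0,0,-10,-1,0,-0.055,0.004,0,0,-10]
}}

```text
clock: 0.78
tcp_pos: [0.3108, -0.3242, 0.2191]
orientation: [-0.001, 0.979, -0.202, -0.0]
wrist_force: [0.7, 0.7, -0.5]
finger_gap: 0.0001
```

>>> {"name": "carry_out", "arguments": {
  "moves": [-1,0.01,-0.054,0.004,0,0,-10,-1,0.019,-0.051,0.004,0,0,-10,-1,0.028,-0.047,0.004,0,0,-10,-1,0.036,-0.042,0.004,0,0,-6,-1,0.04,-0.038,0.004,0,0,0]
}}

```text
clock: 1.4
tcp_pos: [0.4648, -0.0862, 0.1989]
orientation: [-0.001, 0.993, 0.121, 0.001]
wrist_force: [0.5, -1.2, 0.2]
finger_gap: -0.0001
```

```bash
python3 -c "
from h import *
go([.5139,-.038,.081])"
```

```text
clock 1.4 p [ 0.4648 -0.0862  0.1989] F [ 0.5 -1.2  0.2] j [-0.35  0.13 -0.29  1.14  0.    0.97]
[0.0238, -0.014, 0.0475, -0.1, -0.1, 2.5]
[0.0233, -0.0152, 0.0475, 0.0, 0.0, 0.0]
[0.0112, -0.0073, 0.0229, 0.0, 0.0, 0.0]
```

>>> {"name": "carry_out", "arguments": {
  "moves": [-1,0.029,-0.018,0.01,0,0,2.5,-1,0.03,-0.019,0.02,0,0,0,-1,0,0,0.045,0,0,0,-1,0,0,0.04,0,0,0,-1,0,0,0,0,0,0]
}}

```text
clock: 2.02
tcp_pos: [0.5176, -0.0303, 0.0806]
orientation: [-0.001, 0.995, 0.103, 0.001]
wrist_force: [-1.2, 0.4, 0.7]
finger_gap: 0.0003
```

```bash
python3 -c "
from h import *
go([.5139,-.038,.074])
for k in ['top','side']:print(proj(k,[.5139,-.038,.06]))"
```

```text
clock 2.025 p [ 0.5176 -0.0303  0.0806] F [-1.2  0.4  0.7] j [-0.21  0.31 -0.37  0.88  0.    1.15]
[-0.0052, 0.0068, 0.0066, -0.1, -0.1, 0.4]
[335.54025624 272.52138729]
[356.21725183 256.87561953]
```

>>> {"name": "carry_out", "arguments": {
  "moves": [-1,-0.005,0.007,0.005,0,0,0,-1,0,0,0.003,0,0,0,-1,0,0,0.002,0,0,0,-1,0,0,0.002,0,0,0,-1,0,0,0,0,0,0]
}}

```text
clock: 2.65
tcp_pos: [0.517, -0.0403, 0.073]
orientation: [0.001, 0.995, 0.102, 0.005]
wrist_force: [0.1, -0.7, -0.2]
finger_gap: -0.0
```

>>> {"name": "carry_out", "arguments": {
  "moves": [-1,0,0,0.003,0,0,0,-1,0,0,0.003,0,0,0,-1,0,0,0.003,0,0,0,-1,0,0,0.003,0,0,0,-1,0,0,0.003,0,0,0]
}}

```text
clock: 3.28
tcp_pos: [0.5193, -0.0416, 0.07]
orientation: [0.004, 0.995, 0.103, 0.009]
wrist_force: [-8.7, 1.5, 24.3]
finger_gap: -0.0001
```

>>> {"name": "carry_out", "arguments": {
  "moves": [-1,0,0,-0.01,0,0,0,-1,0,0,-0.01,0,0,0,-1,0,0,-0.005,0,0,0,-1,0,0,0,0,0,0,-1,0,0,0,0,0,0]
}}

```text
clock: 3.9
tcp_pos: [0.5191, -0.0413, 0.0964]
orientation: [0.004, 0.995, 0.103, 0.009]
wrist_force: [0.3, 0.0, 0.4]
finger_gap: -0.0004
```

```bash
python3 -c "
from h import *
go([.4869,.0953,.085],step=.05)"
```

```text
clock 3.9 p [ 0.5191 -0.0413  0.0964] F [0.3 0.  0.4] j [-0.23  0.29 -0.37  0.9  -0.    1.13]
[-0.0013, -0.0499, 0.0035, 0.6, -1.0, 0.4]
[-0.0016, -0.0498, 0.0041, -0.0, -0.0, 0.0]
[-0.0013, -0.0406, 0.0033, -0.0, -0.0, 0.0]
```

>>> {"name": "carry_out", "arguments": {
  "moves": [-1,-0.002,-0.05,0.002,0.6,-1,0.4,-1,-0.002,-0.05,0.002,0,0,0,-1,-0.001,-0.036,0.002,0,0,0,-1,0,0,0,0,0,0,-1,0,0,0,0,0,0]
}}

```text
clock: 4.53
tcp_pos: [0.4862, 0.0932, 0.0876]
orientation: [-0.0, 0.995, 0.098, -0.001]
wrist_force: [0.3, -0.6, 0.1]
finger_gap: 0.0002
```

```bash
python3 -c "
from h import *
go([.4869,.0953,.075],step=.05)"
```

```text
clock 4.525 p [0.4862 0.0932 0.0876] F [ 0.3 -0.6  0.1] j [ 0.03  0.27 -0.42  0.89  0.    1.4 ]
[0.0011, -0.0019, 0.0126, -0.1, 0.2, -0.1]
```

>>> {"name": "carry_out", "arguments": {
  "moves": [-1,0.001,-0.002,0.009,0,0,0,-1,0,0,0.004,0,0,0,-1,0,0,0.002,0,0,0,-1,0,0,0.002,0,0,0,-1,0,0,0.002,0,0,0]
}}

```text
clock: 5.15
tcp_pos: [0.4875, 0.0934, 0.0702]
orientation: [-0.001, 0.995, 0.096, -0.001]
wrist_force: [-7.7, 1.6, 24.0]
finger_gap: -0.0
```

>>> {"name": "carry_out", "arguments": {
  "moves": [-1,0,0,-0.01,0,0,0,-1,0,0,-0.005,0,0,0,-1,0.045,0,0,0,0,0,-1,0.045,0,0,0,0,0,-1,0.04,0,0,0,0,0]
}}

```text
clock: 5.78
tcp_pos: [0.6157, 0.1174, 0.0861]
orientation: [-0.001, 0.995, 0.095, -0.002]
wrist_force: [0.3, 0.4, 0.5]
finger_gap: -0.0005
```

```bash
python3 -c "
from h import *
go([.6202,.1222,.075],step=.05)"
```

```text
clock 5.775 p [0.6157 0.1174 0.0861] F [0.3 0.4 0.5] j [ 0.06  0.5  -0.07  1.01  0.    1.44]
[0.0053, -0.0039, 0.0111, -0.1, 0.2, -0.5]
```

>>> {"name": "carry_out", "arguments": {
  "moves": [-1,0.005,-0.004,0.008,0,0.2,-0.5,-1,0,0,0.004,0,0,0,-1,0,0,0.002,0,0,0,-1,0,0,0.002,0,0,0,-1,0,0,0.002,0,0,0]
}}

```text
clock: 6.4
tcp_pos: [0.621, 0.1225, 0.0706]
orientation: [-0.001, 0.995, 0.099, 0.002]
wrist_force: [-1.7, 0.7, 8.1]
finger_gap: 0.0002
```

>>> {"name": "carry_out", "arguments": {
  "moves": [-1,0,0,0.002,0,0,0,-1,0,0,0.002,0,0,0,-1,0,0,0.002,0,0,0,-1,0,0,0.002,0,0,0,-1,0,0,0.002,0,0,0]
}}

```text
clock: 7.02
tcp_pos: [0.6205, 0.1227, 0.0707]
orientation: [-0.002, 0.995, 0.099, 0.008]
wrist_force: [-0.2, 0.5, 7.5]
finger_gap: 0.0
```

>>> {"name": "carry_out", "arguments": {
  "moves": [-1,0,0,0.003,0,-0.9,0,-1,0,0,0.004,0,0,0,-1,0,0,0.004,0,0,0,-1,0,0,0.004,0,0,0,-1,0,0,0.004,0,0,0]
}}

```text
clock: 7.65
tcp_pos: [0.6214, 0.1223, 0.0704]
orientation: [-0.001, 0.995, 0.099, 0.01]
wrist_force: [-4.4, 0.3, 18.8]
finger_gap: 0.0003
```

Corner 2 is sound: 19 N and no movement. Now for corner 3.

>>> {"name": "carry_out", "arguments": {
  "moves": [-1,0,0,-0.01,0,0,0,-1,0,0,-0.006,0,-1,0,-1,0,0.045,0,0,0,0,-1,0,0.045,0,0,0,0,-1,0,0.04,0,0,0,0]
}}

```text
clock: 8.28
tcp_pos: [0.6427, -0.0054, 0.0904]
orientation: [0.0, 0.995, 0.102, 0.001]
wrist_force: [0.5, 0.2, 0.2]
finger_gap: 0.0003
```

```bash
python3 -c "
from h import *
go([.6472,-.011,.075],step=.05)"
```

```text
clock 8.275 p [ 0.6427 -0.0054  0.0904] F [0.5 0.2 0.2] j [-0.13  0.52 -0.02  1.03  0.    1.23]
[0.0033, 0.0064, 0.0154, 0.0, -0.1, 0.3]
```

>>> {"name": "carry_out", "arguments": {
  "moves": [-1,0.003,0.006,0.012,0,0,0,-1,0,0,0.004,0,0,0,-1,0,0,0.003,0,0,0,-1,0,0,0.003,0,0,0,-1,0,0,0.003,0,0,0]
}}

```text
clock: 8.9
tcp_pos: [0.6452, -0.011, 0.065]
orientation: [0.0, 0.995, 0.101, 0.0]
wrist_force: [-1.3, -3.7, 10.5]
finger_gap: 0.0
```

>>> {"name": "carry_out", "arguments": {
  "moves": [-1,0,0,0.003,0,0,0,-1,0,0,0.003,0,0,0,-1,0,0,0.003,0,0,0,-1,0,0,0.003,0,0,0,-1,0,0,0.003,0,0,0]
}}

```text
clock: 9.52
tcp_pos: [0.6456, -0.0111, 0.0647]
orientation: [0.005, 0.995, 0.103, 0.004]
wrist_force: [-6.1, -1.7, 15.4]
finger_gap: -0.0002
```

Corner 3 sank to about 54 mm, so it is the bad one. I'll lift, move to tab 3, and take one look.

>>> {"name": "carry_out", "arguments": {
  "moves": [-1,0,0,-0.01,0,0,0,-1,0,0,-0.015,0,-0.6,0,-1,0,0.03,0,0,0,0,-1,0,0.025,0,0,0,0,-1,0,0,0,0,0,0]
}}

```text
clock: 10.15
tcp_pos: [0.6578, -0.0635, 0.093]
orientation: [0.005, 0.994, 0.105, -0.0]
wrist_force: [0.3, 0.4, 0.3]
finger_gap: -0.0002
```

```bash
python3 -c "
from h import *
go([.6411,-.0715,.062],step=.05)
a=proj('side',[.6411,-.0715,.048]);print(a)
x,y=int(a[0]),int(a[1]);snap('side','s2.png',(x-120,y-60,x+60,y+75),4)"
```

```text
clock 10.15 p [ 0.6578 -0.0635  0.093 ] F [0.3 0.4 0.3] j [-0.21  0.55  0.04  1.06 -0.01  1.15]
[-0.0179, 0.004, 0.0311, 0.6, 0.1, 0.6]
[329.33889201 234.88319602]
```

View pics/s2.png

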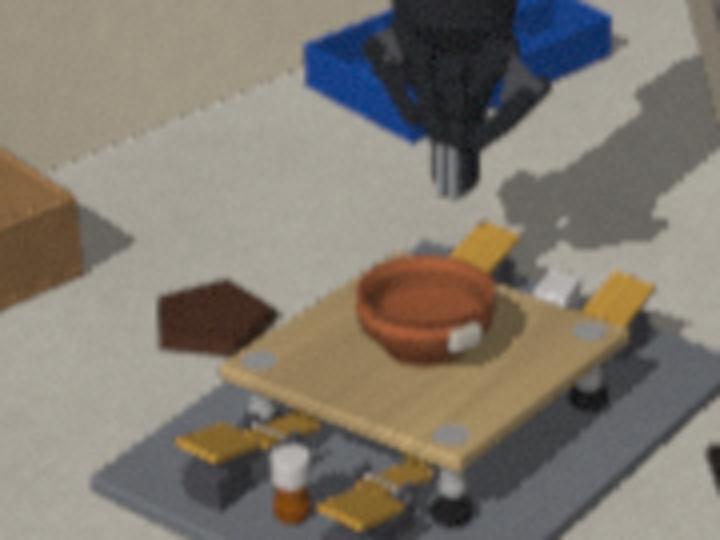

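The picture shows the board dipped toward the far right, tab 3 still up at crop (487,245), and the fingertips at (452,190), above and beyond it. I'll move over the tab and press.

>>> {"name": "carry_out", "arguments": {
  "moves": [-1,-0.018,0.004,0.01,0.6,0,0.6,-1,0,0,0.012,0,0,0,-1,0,0,0,0,0,0,-1,0,0,0,0,0,0,-1,0,0,0,0,0,0]
}}

```text
clock: 10.82
tcp_pos: [0.6408, -0.0674, 0.0696]
orientation: [-0.002, 0.995, 0.101, -0.001]
wrist_force: [-0.5, 0.3, 0.1]
finger_gap: -0.0002
```

```bash
python3 -c "
from h import *
go([.6411,-.0715,.062],step=.05)"
```

```text
clock 10.825 p [ 0.6408 -0.0674  0.0696] F [-0.5  0.3  0.1] j [-0.23  0.54 -0.04  0.99  0.    1.14]
[-0.0005, 0.0041, 0.0076, -0.2, 0.1, 0.2]
```

>>> {"name": "carry_out", "arguments": {
  "moves": [-1,0,0.005,0.005,0,0,0,-1,0,0,0.005,0,0,0,-1,0,0,0.004,0,0,0,-1,0,0,0.004,0,0,0,-1,0,0,0.004,0,0,0]
}}

```text
clock: 11.45
tcp_pos: [0.6435, -0.0749, 0.0498]
orientation: [0.001, 0.995, 0.101, 0.001]
wrist_force: [-1.9, 2.2, 8.9]
finger_gap: 0.0003
```

>>> {"name": "carry_out", "arguments": {
  "moves": [-1,0,0,0.004,0,0,0,-1,0,0,0.004,0,0,0,-1,0,0,0.004,0,0,0,-1,0,0,0.004,0,0,0,-1,0,0,0.004,0,0,0]
}}

```text
clock: 12.08
tcp_pos: [0.6436, -0.0748, 0.0496]
orientation: [0.003, 0.995, 0.101, 0.005]
wrist_force: [-8.9, 1.5, 23.6]
finger_gap: -0.0001
```

The tab is at its stop: tip at 38.6 mm, 24 N with no further travel. I'll retreat straight up and check.

>>> {"name": "carry_out", "arguments": {
  "moves": [-1,0,0,-0.01,0,0,0,-1,0,0,-0.03,0,0,0,-1,0,0,-0.05,0,0,0,-1,0,0,-0.05,0,0,0,-1,0,0,-0.05,0,0,0]
}}

```text
clock: 12.7
tcp_pos: [0.6386, -0.0733, 0.2395]
orientation: [0.0, 0.995, 0.101, 0.0]
wrist_force: [1.2, 0.4, -0.3]
finger_gap: 0.0004
```

>>> {"name": "carry_out", "arguments": {
  "moves": [-1,0,0.05,-0.03,0,0,0,-1,0,0.055,0,0,0,0,-1,0,0.055,0,0,0,0,-1,0,0.055,0,0,0,0,-1,0,0,0,0,0,0]
}}

```text
clock: 13.32
tcp_pos: [0.6861, -0.2893, 0.276]
orientation: [0.002, 0.995, 0.102, 0.006]
wrist_force: [0.9, 0.1, -0.2]
finger_gap: -0.0001
```

```bash
python3 -c "
from h import *
x,y=329,235;snap('side','s3.png',(x-120,y-60,x+60,y+75),4);snap('top','t3.png',(210,180,395,325),4);print(env.get_state()['wrist_force'])"
```

```text
[-0.37200967  1.05891556  0.02840548]
```

View pics/s3.png

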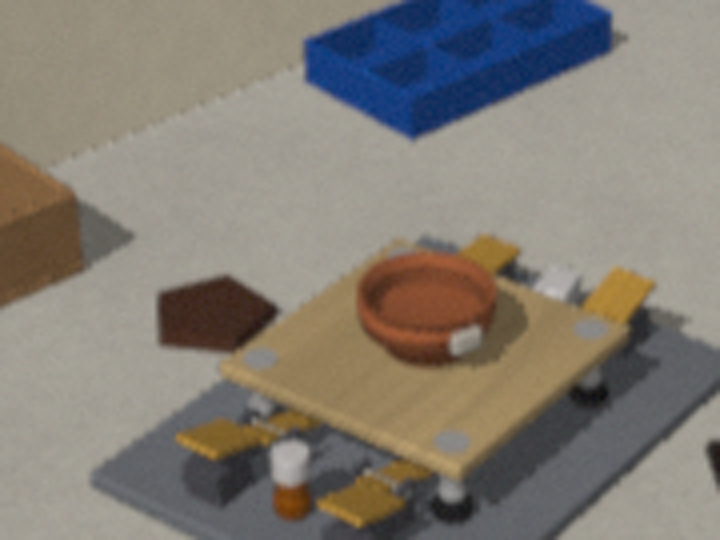

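View pics/t3.png

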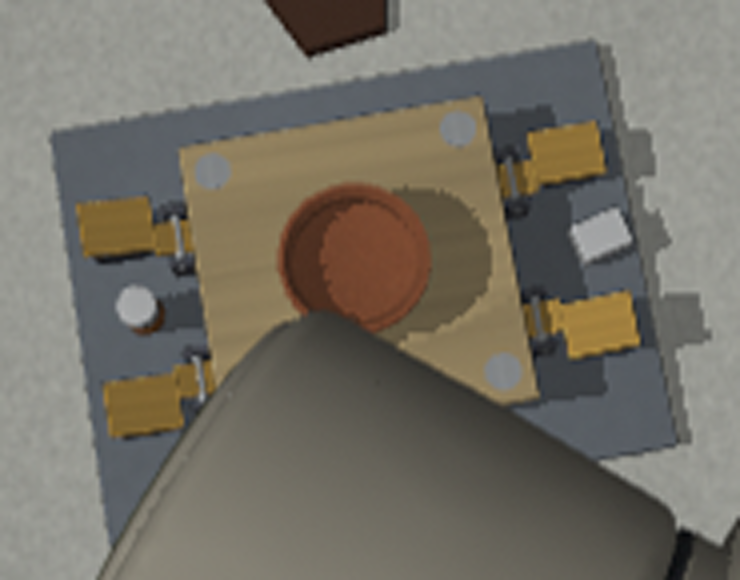

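The side view shows tab 3 lower, at (490,250), and the board's far corner up again at (400,240). In the top view the discs are at the same pixels as at the start: (212,170), (458,129) and (503,371). The other tabs, the vial and the wax block haven't moved. I'll hand in.

```bash
python3 -c "
from h import *
print(env.hand_in())"
```

```text
the job is handed in; nothing more can be done
None
```

The far-right corner (corner 3) was the bad one. I pressed only its shim (shim 3) flat, and the board looks level again. I handed the job in at about 13.4 s; `hand_in` gives no verdict.

- **Finding the corner:** the near-right and near-left corners took about 24 N and the far-left about 19 N, and none of them sank. All three were a bit above the suggested 10–15 N. The far-right corner sank to about 54 mm above the table.
- **Pressing the shim:** tab 3 went down to about 38.6 mm and held there at 24 N, so it was at its stop (39 mm nominal).
- **Last checks:**
  - In the top view, three of the four discs were at the same pixels as at the start. The arm hid the near-left one.
  - In the side view, the far-right side of the board was up again.
  - The other three tabs, the vial and the wax block had not visibly moved. I did not look again at the two near-side sherds, the brush or the mixing bowl; the arm stayed well clear of them.
  - The gripper was clear, with the wrist force within noise (about 1 N).
- **Not measured:** I judged level by eye from the pictures and did not work out the corner heights after the repair.

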